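# Shut the ticket frame and hold the sign peg open round its edge

## Robot

A 6-joint arm with a two-finger parallel gripper is mounted at the origin on the work surface; the furniture and walls round the work are solid. World frame = base frame: x ahead of the robot, y to its left, z up, the work surface at z = 0. Lengths are in m, angles in rad, forces in N, time in s.
With the tool pointing down it reaches from about 0.35 to 0.8 m from the base axis. Payload 7.3 kg.
Tool frame: the origin (TCP) lies between the finger pads; the fingertips stand 25 mm ahead of it and the grasp point (between the pads) lies 6 mm ahead of it (r.tip_extent is the distance from the TCP to the fingertips, in m); z points along the fingers, y is the line along which they close (so a half turn about z gives the same grasp; the last joint's range is limited). The gripper opens to 85 mm and grips with 20 to 120 N. Pads are 22 mm wide; open, the fingers measure 114 mm over their backs; the gripper's body (76 mm by 85 mm) begins 54 mm behind the grasp point. The pads swing forward as they close: fully open they stand 13 mm farther back than shut.
Start: joints at [1.01, 0.342, 1.524, -0, 1.275, -0.146], TCP at [0.212, 0.481, 0.256] pointing down, gripper open.
Joint ranges: [-2.53, 2.53], [-0.77, 2.02], [0.04, 2.7], [-1, 4.14], [0.28, 2.66], [-3.11, 3.11]. Speed limits (rad/s): [2.57, 2.57, 3.14, 3.14, 3.14, 3.14].

## Interface

Orientations are given as a unit quaternion [x, y, z, w].
In Python, from workcell import r, command_gripper, optics gives the robot as it stands. The module is installed in compiled form; this text tells all that it offers. Calls block until the motion is done:
- r.reach(position, orientation): joint-space move of the TCP to a pose.
- r.move_straight(position, orientation=None, speed=0.15, max_force=None): straight line of the TCP; orientation=None keeps the orientation; speed is the mean speed in m/s. With max_force (N) it stops when the force on the tool has changed by that much, and returns True; else False.
- r.movej(angles): joint-space move.
- command_gripper(opening, force=None): finger opening in m; force is the grip in N (None keeps the last); returns when the fingers have stopped.
- r.hold(seconds).
- r.solve_ik(position, orientation): joint angles nearest the present ones, or None.
- r.read_state(): the state.
- optics.get_image(name): name is "side" or "top"; returns (picture, depth): 420x560x3 uint8, red, green, blue; 420x560 float32, m along the optical axis (not along the pixel's ray), 0 where there is no reading.
- optics.camera_model(name): a dict with "K" (3x3 intrinsics, pixels), "R" (3x3) and "t" (3): a world point X has camera coordinates R X + t. Camera axes: x right, y down, z forward; pixel columns grow to the right and rows downward; lengths in m; the calibration is good to about 2 mm. A picture is of the moment at which its call begins. camera_model takes no time and is no camera call.
A pose or a line that the arm cannot do raises r.PlanningError and nothing moves.
- r.finish_job(): hands the job in; it is judged then, once.
The state is a dict: "time_s": time; "joint_positions": joint angles; "dq": joint speeds; "tau": joint torques, N m; "eef_pos": TCP position; "eef_rot": TCP orientation; "contact_force": force on the tool from outside, world axes, zero at the start; "torque": the same for the moment, N m; "grip_width": finger opening in m; "grip_force": force on a finger pad.
Only numpy, scipy, OpenCV 4.12 (cv2) and the standard library are available. Lean on these libraries where they do the work, as an engineer would, in place of code of your own. Each camera call takes 0.05 s, during which the arm holds its last target. There are 200 camera calls.

## Task

The new price card is already in the ticket frame on the counter: swing the frame's clear cover fully shut over it. Then take the big wooden peg by its handles, squeeze it wide open and bring it to the frame's free upright edge (the one away from the hinges), so that its jaws gape round cover, card and back panel together, one jaw in front and one behind, the jaw tips about a centimetre or more in past the edge, touching none of it. Finish there, still holding the peg squeezed open in the air, so that I can square up the card before it bites; do not shove the frame about or disturb the goods on the counter.

Things in the scene. Friction and masses are not known exactly. Their poses are not given: they have to be found in the camera images.
- frame: Ticket frame, loose, 0.8 kg: oak foot 84 x 126 x 16 mm, upright panel 110 mm wide (along y), from 18 to 134 mm above the counter. Origin: centre of the foot's underside, below the middle of the panel's thickness. Axes: -x out of the front (cover side, to the robot at yaw 0), +y along the panel to the hinges, z up. Cover shut: a 9 mm sandwich from x = -4.5 mm (outside of cover) to +4.5 mm (rear).
- frame_edge (a point): Middle of the frame's free upright edge: at x = 0, y = -55 mm, z = 76 mm in the frame's own axes; axes as the frame's.
- frame_hinge (a point): Middle of the cover's vertical hinge line: at x = -1 mm, y = +58 mm, z = 76 mm in the frame's own axes; axes as the frame's. Push the cover high up with the fingertips: a gripper that rubs on its top edge drags it open again.
- cover (a joint): Angle (rad) of the clear white-edged cover: 0 shut on the card, growing as it swings out on the frame's -x side; starts 0.7 to 1.2. Plate 3 mm thick, 19 to 133 mm above the counter, outside 3.5 mm off the hinge line; at angle q it runs 113 mm from the hinge along (-sin q, -cos q) in the frame's x, y. Pushed on its outside it turns easily (0.03 N m) and stays where left.
- clip: Big beech peg lying on its side: 110 mm long, 24 mm high as it lies, 75 g; two equal halves turn about a steel coil. Origin: on the coil's axis at the underside; x from coil to jaws (tips at x = 48 mm), z along the coil (up as it lies), y to its left, symmetric. Handles flare backwards at rest: 54 mm over their outsides at x = -40 mm, 65 mm at the ends (x = -62 mm).
- clip_grip (a point): Point to take the peg: midway between the handles, 44 mm behind the coil, at half the peg's height (12 mm); axes as the peg's. Squeezed together along y to the stop, the handles are flat, parallel to x and 30 mm apart over their outsides. The spring takes about 10 N a finger there; grip with 25 to 60 N.
- half_left (a joint): How far the peg is squeezed, in rad, each half alike: 0 shut, 0.275 fully open (stop). Fully open the jaw tips are about 27 mm apart, and about 17 mm halfway back to the coil.
- jaw_left (a point): Inner tip of the left jaw (the peg's +y side), 1 mm from the end of the jaw, at half the peg's height.
- jaw_right (a point): Inner tip of the right jaw (the peg's -y side), likewise.
- fox_stand: Bystander: plywood phone stand in the shape of a fox, 104 x 114 mm, 167 mm high; origin at the centre of its underside. Leave alone.
- tan_wallet: Bystander: folded tan leather wallet, 88 x 109 x 14 mm; origin at the centre of its underside. Leave alone.
- blue_case: Bystander: blue spectacle pouch upright in a brass rest, 62 x 57 mm, 111 mm high; origin at the centre of its underside. Leave alone.
- flower_mirror: Bystander: flower-shaped wooden pocket mirror lying flat, 65 x 75 x 5 mm; origin at the centre of its underside. Leave alone.
Mind the look-alikes: they are no part of the job. What is shaped like the frame but purple is not meant. Of the things shaped like the clip, the beech one is meant.

How it is judged:
By the outcome, as a careful person would: the job done as asked, in the order asked, and still so for the second after the job is handed in, while the arm keeps its last pose, push and grip.
It also fails if it takes over 67 s, if anything falls off the work surface, if the arm or the gripper's body presses on something with over 40 N, if the wrist force passes 120 N, or if a joint passes its speed limit or range.

## Working session

There is one attempt and no reset: what is moved stays moved. The work goes in short steps, each a Python script; the robot and the scene stay as the last script left them, time stands still between calls to the robot, and variables do not carry over. Pictures are saved under pics/ and viewed, at most 12 in all, crops included, and the job is handed in when it is done.

```bash
mkdir -p pics
cat > h.py <<'E'
import numpy as np, cv2
from workcell import r, command_gripper, optics
from scipy.spatial.transform import Rotation as Ro
def shot(n):
    im,d=optics.get_image(n); m=optics.camera_model(n); return im,d,m
def save(im,f): cv2.imwrite(f,im[:,:,::-1])
def cloud(d,m):
    v,u=np.mgrid[:d.shape[0],:d.shape[1]]
    K=np.array(m["K"]);R=np.array(m["R"]);t=np.array(m["t"])
    c=np.stack([(u-K[0,2])/K[0,0]*d,(v-K[1,2])/K[1,1]*d,d],-1)
    return (c-t)@R
def ray(m,u,v,z):
    K=np.array(m["K"]);R=np.array(m["R"]);t=np.array(m["t"])
    o=-R.T@t; w=R.T@np.linalg.solve(K,[u,v,1]); return o+w*(z-o[2])/w[2]
def proj(m,X):
    c=np.array(m["K"])@(np.array(m["R"])@X+np.array(m["t"])); return c[:2]/c[2]
E
python3 - <<'E'
from h import *
for n in("top","side"):
    im,d,m=shot(n); save(im,f"pics/{n}0.png"); np.savez(f"{n}0.npz",im=im,d=d)
    print(n,m, -np.array(m["R"]).T@m["t"])
E
```

```text
top {'K': array([[414.5296669 ,   0.        , 275.19517076],
       [  0.        , 414.5296669 , 206.39284325],
       [  0.        ,   0.        ,   1.        ]]), 'R': array([[-0.05508937, -0.99846173, -0.0062712 ],
       [-0.97595721,  0.0551721 , -0.21086386],
       [ 0.21088549, -0.00549594, -0.97749532]]), 't': array([-0.01846604,  0.409305  ,  1.48522814])} [ 0.08523382 -0.03285714  1.53799538]
side {'K': array([[395.83362876,   0.        , 275.79808974],
       [  0.        , 395.83362876, 207.69414838],
       [  0.        ,   0.        ,   1.        ]]), 'R': array([[ 0.94472823, -0.32728079,  0.01938712],
       [-0.1641671 , -0.52341339, -0.83611458],
       [ 0.28379172,  0.78671831, -0.54821214]]), 't': array([-0.41031624,  0.10731144,  1.21718319])} [ 0.05982783 -1.03570069  0.76495411]
```

View pics/top0.png

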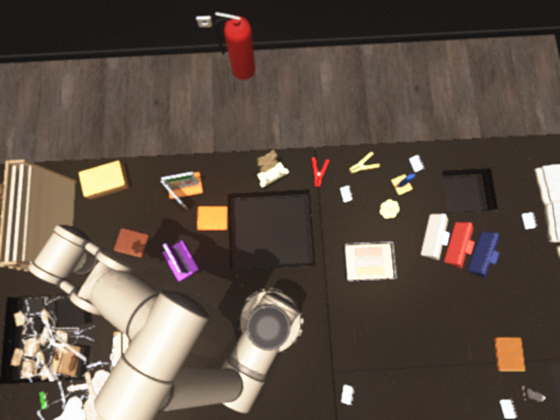

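View pics/side0.png

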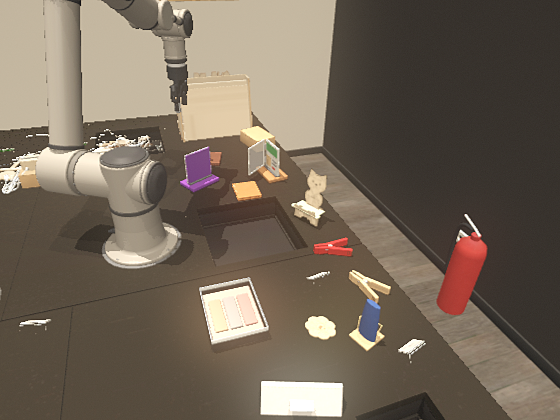

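Top view: the oak frame with open white-edged cover is at (183,186), and the purple look-alike is at (180,260). There are two pegs: red at (320,172) and beech at (364,162). The beech peg and the oak frame fit the description; I'll confirm both in one enlarged crop.

Run:
```python
from h import *
t=np.load("top0.npz")["im"]; s=np.load("side0.npz")["im"]
c=lambda im,u,v,w=70,h=52: cv2.resize(im[v-h//2:v+h//2,u-w//2:u+w//2],(400,300),interpolation=cv2.INTER_CUBIC)
save(np.vstack([np.hstack([c(t,364,164),c(t,183,188)]),np.hstack([c(s,368,285),c(s,268,162)])]),"pics/crop1.png")
for n in("top","side"):
    z=np.load(n+"0.npz"); im,d=z["im"],z["d"]; m=optics.camera_model(n); P=cloud(d,m)
    pts=[(364,162),(183,186),(170,185),(200,190),(390,209)] if n=="top" else [(368,285),(268,162),(275,175),(252,160),(320,327)]
    for u,v in pts: print(n,u,v,d[v,u],P[v,u].round(3))
```

```text
top 364 162 0.0 [ 0.085 -0.033  1.538]
top 183 186 1.5660248 [0.51  0.302 0.026]
top 170 185 1.5413392 [0.509 0.345 0.051]
top 200 190 1.5719391 [0.493 0.24  0.016]
top 390 209 1.560657 [ 0.381 -0.472  0.008]
side 368 285 1.0690771 [ 0.564 -0.385  0.009]
side 268 162 1.5863297 [0.511 0.318 0.048]
side 275 175 1.5511423 [0.518 0.253 0.022]
side 252 160 1.5409054 [0.44  0.304 0.074]
side 320 327 0.9538723 [ 0.384 -0.471  0.004]
```

View pics/crop1.png

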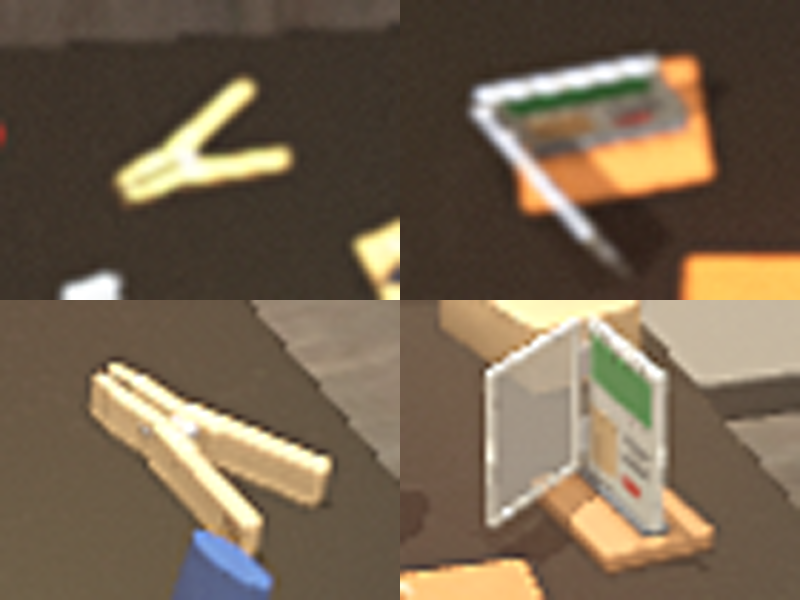

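The crop confirms both. The beech peg's jaws point to the image's lower left at about (351,171) and its handles end at about (372,153) and (379,165). The oak frame's hinge top is at about (162,179), its free edge at about (192,173), and its cover is open towards the robot. Next I measure.

Run:
```python
from h import *
T=np.load("top0.npz");S=np.load("side0.npz");mt=optics.camera_model("top");ms=optics.camera_model("side")
# peg
for nm,Z,m,(u0,u1,v0,v1) in(("top",T,mt,(345,385,148,178)),("side",S,ms,(345,395,268,302))):
    hsv=cv2.cvtColor(Z["im"],cv2.COLOR_RGB2HSV)[v0:v1,u0:u1]
    k=(hsv[...,2]>110)&(hsv[...,0]<40)
    n,l,st,_=cv2.connectedComponentsWithStats(k.astype(np.uint8)); k=l==1+st[1:,4].argmax()
    v,u=np.nonzero(k); v=v+v0;u=u+u0
    P=cloud(Z["d"],m)[v,u]; ok=Z["d"][v,u]>0
    print(nm,len(u),"z pct",np.percentile(P[ok,2],[5,50,95]).round(4))
    X=np.array([ray(m,a,b,.02) for a,b in zip(u,v)])[:,:2]
    c=X.mean(0);w,V=np.linalg.eigh(np.cov((X-c).T));a=V[:,1]
    s=(X-c)@a; q=(X-c)@V[:,0]
    if q[s>0].std()>q[s<0].std(): a=-a;s=-s
    b=np.array([-a[1],a[0]]);q=(X-c)@b
    print("axis yaw",np.degrees(np.arctan2(a[1],a[0])),"c",c.round(4),"ext",s.min(),s.max(),"mid",(s.min()+s.max())/2)
    mid=c+a*(s.min()+s.max())/2; print("coil guess",(mid+a*.007).round(4))
    for lo in np.arange(-.06,.06,.01):
        kk=(s>lo)&(s<lo+.01)
        if kk.any(): print(round(lo+.005,3),kk.sum(),q[kk].min().round(4),q[kk].max().round(4))
# frame
for n,Z,m in(("top",T,mt),("side",S,ms)):
    P=cloud(Z["d"],m);k=(Z["d"]>0)&(P[...,0]>.36)&(P[...,0]<.6)&(P[...,1]>.2)&(P[...,1]<.42)
    k2=k&(P[...,2]>.03)&(P[...,2]<.14);Q=P[k2];print(n,len(Q),Q.min(0),Q.max(0))
    np.save(n+"fr.npy",Q)
    # card region: x>line
    hs=cv2.cvtColor(Z["im"],cv2.COLOR_RGB2HSV)
    o=k&(P[...,2]<.025)&(hs[...,0]<20)&(hs[...,1]>110)&(hs[...,2]>90)
    n_,l,st,ce=cv2.connectedComponentsWithStats(o.astype(np.uint8)); print(st[1:],ce[1:])
for nm,t,s in(("hinge top",(162,179),(266.3,139.5)),("free top",(192.6,172.8),(279.2,149.1))):
    print(nm,ray(mt,*t,.134).round(4),ray(ms,*s,.134).round(4))
print("cover tip",ray(ms,248.4,148.6,.133))
c=lambda im,u,v,w=50,h=38: cv2.resize(im[v-h//2:v+h//2,u-w//2:u+w//2],(800,600),interpolation=cv2.INTER_CUBIC)
save(np.hstack([cv2.resize(c(T["im"],183,188),(400,300)),cv2.resize(c(S["im"],268,164),(400,300))]),"pics/fr.png")
```

```text
top 277 z pct [-0.0045  0.0199  0.0291]
axis yaw 112.83088090376616 c [ 0.5591 -0.3879] ext -0.05590367422506293 0.06139217320524359 mid 0.00274424949009033
coil guess [ 0.5553 -0.3789]
-0.055 11 -0.0336 0.0293
-0.045 26 -0.0334 0.0346
-0.035 25 -0.0316 0.0312
-0.025 27 -0.0279 0.0314
-0.015 25 -0.0277 0.0264
-0.005 27 -0.024 0.0248
0.005 28 -0.0203 0.0215
0.015 24 -0.0166 0.0183
0.025 23 -0.0164 0.0166
0.035 21 -0.0162 0.0151
0.045 21 -0.0161 0.0152
0.055 17 -0.0124 0.0103
side 620 z pct [0.0008 0.0183 0.0259]
axis yaw 114.18739573763536 c [ 0.5579 -0.3948] ext -0.05421628926355456 0.06672620583650998 mid 0.006254958286477711
coil guess [ 0.5525 -0.3827]
-0.055 9 -0.0187 0.0294
-0.045 53 -0.0397 0.036
-0.035 68 -0.0377 0.0388
-0.025 70 -0.0362 0.0378
-0.015 67 -0.0326 0.0349
-0.005 65 -0.0319 0.0329
0.005 60 -0.0283 0.0299
0.015 49 -0.0254 0.0248
0.025 46 -0.0226 0.0236
0.035 43 -0.0222 0.0235
0.045 44 -0.0226 0.0224
0.055 32 -0.0197 0.0172
top 382 [0.4184203  0.24309791 0.03054627] [0.52925026 0.35562645 0.13990616]
[[172 171  32  27 267]
 [168 192   6   8  30]
 [196 205  16  21 101]
 [207 209   1   1   1]
 [205 210   1   1   1]
 [208 211   4   1   4]] [[190.16853933 187.0411985 ]
 [170.         196.03333333]
 [200.32673267 211.72277228]
 [207.         209.        ]
 [205.         210.        ]
 [209.5        211.        ]]
side 761 [0.41807047 0.24037652 0.03004831] [0.52923892 0.36150392 0.1381854 ]
[[247 163   1   1   1]
 [257 166  31  18 231]
 [247 173   1   1   1]
 [251 174   2   2   2]
 [237 181  22   9 122]] [[247.         163.        ]
 [272.14285714 175.12554113]
 [247.         173.        ]
 [251.5        174.5       ]
 [246.95081967 184.55737705]]
hinge top [0.5092 0.3518 0.134 ] [0.5111 0.3439 0.134 ]
free top [0.5258 0.2438 0.134 ] [0.5301 0.2453 0.134 ]
cover tip [0.42125223 0.28482439 0.133     ]
```

Run:
```python
from h import *
T=np.load("top0.npz");S=np.load("side0.npz");mt=optics.camera_model("top");ms=optics.camera_model("side")
# panel & cover lines (xy) by sequential RANSAC
Q=np.vstack([np.load("topfr.npy"),np.load("sidefr.npy")]);Q=Q[(Q[:,2]>.035)]
rng=np.random.default_rng(0)
for k in range(2):
    best=None
    for _ in range(1500):
        a,b=Q[rng.choice(len(Q),2,False),:2]
        if np.hypot(*(b-a))<.04: continue
        n=np.array([-(b-a)[1],(b-a)[0]])/np.hypot(*(b-a)); i=abs((Q[:,:2]-a)@n)<.005
        if best is None or i.sum()>best.sum(): best=i
    L=Q[best]; vx,vy,x0,y0=cv2.fitLine(L[:,:2].astype(np.float32),cv2.DIST_HUBER,0,.01,.001).ravel()
    if vy<0: vx,vy=-vx,-vy
    s=(L[:,:2]-[x0,y0])@[vx,vy]
    print("line",len(L),"deg from y (yaw)",np.degrees(np.arctan2(-vx,vy)),"pt",x0,y0,"ends",np.array([x0,y0])+np.percentile(s,2)*np.array([vx,vy]),np.array([x0,y0])+np.percentile(s,98)*np.array([vx,vy]))
    Q=Q[~best]
for nm,lo,hi in(("fox",(.45,-.06,.03),(.7,.2,.19)),("blue",(.4,-.6,.03),(.56,-.43,.13)),("any y.1-.24 low",(.45,.12,.006),(.65,.22,.19))):
    for n,Z,m in(("top",T,mt),("side",S,ms)):
        P=cloud(Z["d"],m);k=(Z["d"]>0)&(P>lo).all(-1)&(P<hi).all(-1)
        q=P[k]
        if len(q)>5: print(nm,n,len(q),np.percentile(q,2,axis=0).round(3),np.percentile(q,98,axis=0).round(3))
print("tip",r.tip_extent); s=r.read_state();print(s["time_s"],s["eef_rot"],s["grip_width"],s["contact_force"])
c=lambda im,u,v,w=60,h=44: cv2.resize(im[v-h//2:v+h//2,u-w//2:u+w//2],(400,300),interpolation=cv2.INTER_CUBIC)
save(np.hstack([c(T["im"],270,168),c(T["im"],400,184)]),"pics/fox.png")
```

```text
line 661 deg from y (yaw) 8.465108 pt 0.51560986 0.30092037 ends [0.52408393 0.2439819 ] [0.50769156 0.35412458]
line 431 deg from y (yaw) -50.64954 pt 0.45822072 0.31795102 ends [0.4187777  0.28560923] [0.49977374 0.35202293]
fox top 525 [ 0.495 -0.057  0.038] [0.579 0.01  0.159]
fox side 750 [ 0.498 -0.056  0.042] [0.58  0.012 0.159]
blue top 113 [ 0.462 -0.543  0.033] [ 0.486 -0.502  0.116]
blue side 562 [ 0.463 -0.55   0.031] [ 0.487 -0.508  0.113]
any y.1-.24 low top 68 [0.461 0.124 0.006] [0.639 0.216 0.011]
tip 0.025
0.1 [ 2.05927710e-01  9.78566978e-01 -6.26039663e-04 -2.34922543e-04] 0.08535528055354892 [-0.30506971  0.58228625  0.26546189]
```

View pics/fr.png

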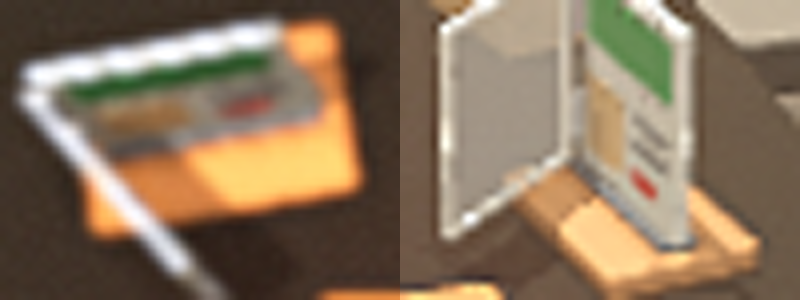

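```bash
cat >> h.py <<'E'
PHI=np.radians(8.5); O=np.array([.516,.299]); 
def W(x,y): c,s=np.cos(PHI),np.sin(PHI); return O+[c*x-s*y,s*x+c*y]
H=W(-.001,.058)
def down(a):  # tool down, tool y along heading a (or its reverse), nearest present
    q=Ro.from_quat(r.read_state()["eef_rot"]); c=[]
    for b in(a,a+np.pi):
        y=np.array([np.cos(b),np.sin(b),0]);z=np.array([0,0,-1.]);c.append(Ro.from_matrix(np.stack([np.cross(y,z),y,z],1)))
    return min(c,key=lambda k:(k*q.inv()).magnitude()).as_quat()
def cov(q,off,rho=.085,z=.12):
    t=q-PHI; d=np.array([-np.sin(t),-np.cos(t)]);n=np.array([-np.cos(t),np.sin(t)])
    return np.append(H+rho*d+(.0035+.011+off)*n,z), down(np.arctan2(d[1],d[0]))
def st():
    s=r.read_state();print("t",round(s["time_s"],2),"p",np.round(s["eef_pos"],4),"F",np.round(s["contact_force"],2),"w",round(s["grip_width"],4),"gf",np.round(s["grip_force"],1),"j6",np.round(s["joint_positions"][5],2));return s
E
python3 - <<'E'
from h import *
command_gripper(0.0,30)
p,o=cov(1.03,.04); r.reach(p+[0,0,.09],o); st()
r.move_straight(p,o,.2); st()
p,o=cov(1.03,.012); r.move_straight(p,o,.1)
for q in np.arange(1.0,.05,-.1):
    p,o=cov(q,.003); r.move_straight(p,o,.08)
st()
im,d,m=shot("side");save(im[110:200,210:330].repeat(5,0).repeat(5,1),"pics/c1.png")
E
```

```text
t 1.82 p [0.4057 0.3449 0.2103] F [-0.14  0.39  0.03] w -0.0002 gf 0.0 j6 -0.13
t 2.42 p [0.4061 0.3453 0.1209] F [ 0.02 -0.13 -0.07] w -0.0001 gf 0.0 j6 -0.13
t 5.47 p [0.4927 0.2706 0.1199] F [-1.02 -0.09 -0.32] w 0.0 gf 0.0 j6 -1.25
```

View pics/c1.png

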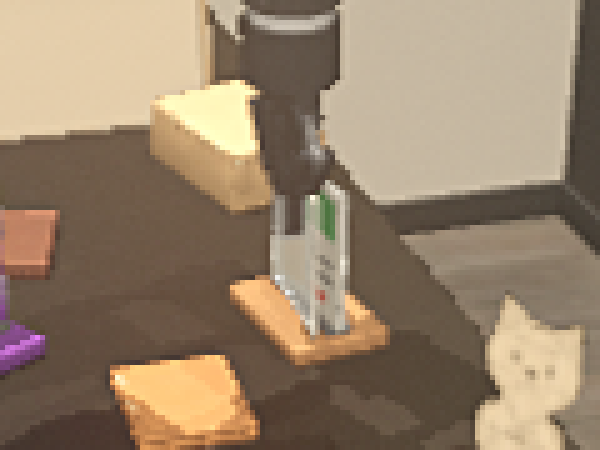

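The cover has followed and is nearly shut, with its free edge close to the card at about (305,330) in the crop. I finish it gently with a force stop.

Run:
```python
from h import *
for off in(.003,0,-.002,-.004,-.006,-.008):
    p,o=cov(0,off); hit=r.move_straight(p,o,.02,max_force=2.5); s=st(); print(off,hit)
    if hit: break
r.hold(.2);st()
im,d,m=shot("side");a=im[110:200,210:330]
im,d,m=shot("top");b=im[150:240,130:250]
save(np.hstack([a,b])[:, :].repeat(3,0).repeat(3,1),"pics/c2.png")
```

```text
t 6.11 p [0.5015 0.2696 0.12  ] F [-0.07 -0.27 -0.42] w 0.0002 gf 0.0 j6 -1.36
0.003 False
t 6.41 p [0.5048 0.27   0.12  ] F [-0.01  0.62  0.25] w 0.0001 gf 0.0 j6 -1.36
0 False
t 6.66 p [0.5068 0.2703 0.12  ] F [-0.05 -0.06  0.26] w -0.0001 gf 0.0 j6 -1.36
-0.002 False
t 6.91 p [0.5078 0.2705 0.1199] F [-5.47 -0.16  2.75] w 0.0001 gf 2.3 j6 -1.36
-0.004 False
t 7.16 p [0.5098 0.2707 0.1201] F [-4.94 -1.53  4.01] w 0.0 gf 2.8 j6 -1.36
-0.006 False
t 7.41 p [0.5118 0.271  0.1202] F [-6.14 -2.06  5.76] w 0.0001 gf 3.2 j6 -1.36
-0.008 False
t 7.61 p [0.5117 0.271  0.1202] F [-5.93 -1.41  4.61] w 0.0 gf 3.2 j6 -1.36
```

View pics/c2.png

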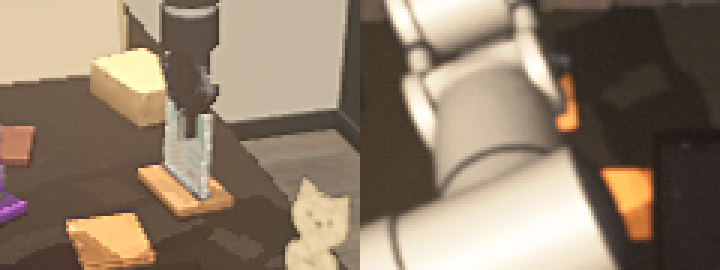

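The cover is shut, but the push ran about 4 mm past contact and probably tipped or slid the frame. I back off slowly and re-measure.

Run:
```python
from h import *
p,o=cov(0,.002); r.move_straight(p,o,.03); st()
p,o=cov(0,.05); r.move_straight(p,o,.1)
r.move_straight(p+[0,0,.1],o,.25)
r.reach([.45,-.15,.3],o); st()
T=shot("top");S=shot("side")
np.savez("f1.npz",ti=T[0],td=T[1],si=S[0],sd=S[1])
Q=[]
for im,d,m in(T,S):
    P=cloud(d,m);k=(d>0)&(P>(.4,.2,.035)).all(-1)&(P<(.6,.42,.145)).all(-1);Q.append(P[k])
for q in Q+[np.vstack(Q)]:
    vx,vy,x0,y0=cv2.fitLine(q[:,:2].astype(np.float32),cv2.DIST_HUBER,0,.01,.001).ravel()
    if vy<0: vx,vy=-vx,-vy
    u=np.array([vx,vy]);e=(q[:,:2]-[x0,y0]);s=e@u;n=e@[vy,-vx]
    print(len(q),"yaw",np.degrees(np.arctan2(-vx,vy)),"ends",([x0,y0]+np.percentile(s,1)*u).round(4),([x0,y0]+np.percentile(s,99)*u).round(4),"spread",np.percentile(n,[2,16,50,84,98]).round(4))
z=np.vstack([np.hstack([cv2.resize(T[0][155:215,143:223],(400,300),interpolation=2),cv2.resize(S[0][124:190,222:310],(400,300),interpolation=2)])])
save(z,"pics/c3.png")
```

```text
t 8.19 p [0.5031 0.2698 0.1202] F [ 0.07 -0.84  0.33] w -0.0002 gf 0.0 j6 -1.36
t 10.93 p [ 0.4502 -0.1492  0.2996] F [ 0.47  0.62 -0.5 ] w -0.0 gf 0.0 j6 -2.2
349 yaw 8.99688 ends [0.522  0.2438] [0.5044 0.3548] spread [-0.0025 -0.0012  0.0001  0.0035  0.0079]
377 yaw 9.099373 ends [0.522  0.2431] [0.504  0.3554] spread [-0.0032 -0.0018  0.0001  0.0025  0.0073]
726 yaw 8.149055 ends [0.5211 0.2434] [0.505  0.3555] spread [-0.003  -0.0014  0.0001  0.003   0.008 ]
```

View pics/c3.png

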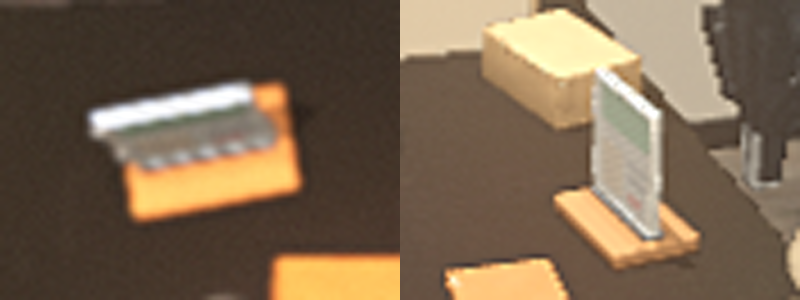

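The cover lies flat and shut along the panel and the frame stands upright. It has barely moved: its centre is about (0.517,0.2995) with yaw about 8.8°. Now the peg.

```bash
sed -i 's/PHI=np.radians(8.5); O=np.array(\[.516,.299\])/PHI=np.radians(8.8); O=np.array([.517,.2995])/' h.py
cat >> h.py <<'E'
def dn(b):
    y=np.array([np.cos(b),np.sin(b),0]);z=np.array([0,0,-1.]);return Ro.from_matrix(np.stack([np.cross(y,z),y,z],1)).as_quat()
E
python3 - <<'E'
from h import *
psi=np.radians(113); C=np.array([.555,-.380]); G=C-.044*np.array([np.cos(psi),np.sin(psi)])
for k in(1,-1):
    o=dn(psi+k*np.pi/2); of=dn(PHI+np.pi/2+k*np.pi/2); e=W(0,-.055-.078)
    a=r.solve_ik([*G,.027],o); b=r.solve_ik([*e,.09],of)
    print(k,np.round(a,2) if a is not None else a,np.round(b,2) if b is not None else b)
    if a is not None and b is not None: K=k
ks=[k for k in(1,-1) if (a:=r.solve_ik([*G,.027],dn(psi+k*np.pi/2))) is not None and abs(a[5])<2.3]
k=ks[0];print("use",k)
o=dn(psi+k*np.pi/2)
command_gripper(.082,40)
r.reach([*G,.14],o); r.move_straight([*G,.029],o,.12,max_force=8); st()
im,d,m=shot("side");save(cv2.resize(im[230:350,310:430],(500,500),interpolation=2),"pics/g1.png")
open("k.txt","w").write(str(k))
E
```

```text
1 [-0.74  0.9   1.18 -0.    1.07  2.  ] None
-1 [-0.74  0.9   1.18 -0.    1.07 -1.14] [ 0.17  0.59  1.62 -0.    0.93  0.01]
use 1
t 16.35 p [ 0.5727 -0.4209  0.03  ] F [ 0.04 -0.61 -0.42] w 0.0821 gf 0.0 j6 2.0
```

View pics/g1.png

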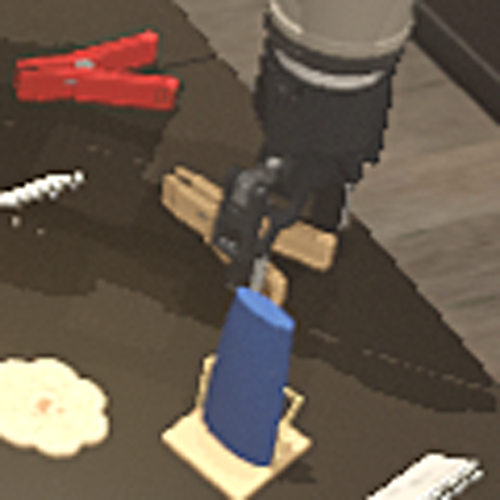

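The fingers straddle the handles, but this half-turn has no wrist range left for the final pose. I lift, take the other half, and squeeze.

```bash
echo -1 > k.txt
python3 - <<'E'
from h import *
psi=np.radians(113); C=np.array([.555,-.380]); G=C-.044*np.array([np.cos(psi),np.sin(psi)])
r.move_straight([*G,.16],None,.2)
o=dn(psi-np.pi/2); r.reach([*G,.16],o); r.move_straight([*G,.029],o,.15,max_force=8); st()
command_gripper(.045,40); st(); command_gripper(.024,40); st()
r.hold(.2); st()
r.move_straight([*G,.06],None,.1); st()
T=shot("top");S=shot("side");np.savez("g2.npz",ti=T[0],si=S[0],td=T[1],sd=S[1])
save(np.hstack([cv2.resize(T[0][130:200,330:410],(400,350),interpolation=2),cv2.resize(S[0][235:325,320:420],(400,350),interpolation=2)]),"pics/g2.png")
E
```

```text
t 20.88 p [ 0.5728 -0.421   0.0303] F [ 0.72  0.62 -0.17] w 0.0822 gf 0.0 j6 -1.14
t 21.33 p [ 0.5733 -0.4217  0.0317] F [-0.64 -1.07  7.36] w 0.045 gf 7.1 j6 -1.14
t 21.62 p [ 0.5743 -0.4219  0.0327] F [ 1.59  0.06 10.7 ] w 0.0273 gf 42.5 j6 -1.14
t 21.82 p [ 0.5743 -0.422   0.0327] F [ 2.18 -0.08  9.58] w 0.0271 gf 42.5 j6 -1.14
t 22.28 p [ 0.5722 -0.4205  0.0604] F [-0.45  0.49 -1.31] w 0.0276 gf 41.0 j6 -1.14
```

View pics/g2.png

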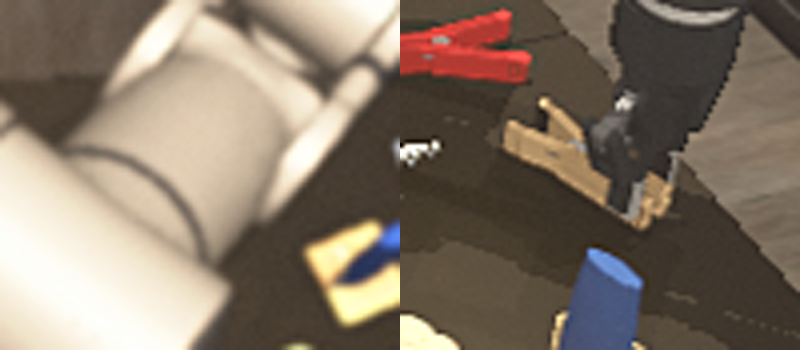

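The peg is gripped and squeezed open to the stop (27 mm width, 41 N), hanging about level; its jaw tips are at about (356,261) and (347,267) in the full side image. I check the offset by rays and carry it to a standoff before the edge.

Run:
```python
from h import *
ms=optics.camera_model("side")
psi=np.radians(113);a=np.array([np.cos(psi),np.sin(psi)]);b=np.array([-a[1],a[0]]);g=np.array([.5722,-.4205])
for uv in((355.75,261.5),(347,266.6)):
    x=ray(ms,*uv,.052)[:2]-g; print("tip along",x@a,"lat",x@b)
o=dn(PHI); s=st(); p=np.array(s["eef_pos"])
r.move_straight([*p[:2],.29],None,.25)
P=W(0,-.172); r.reach([*P,.29],o); st()
r.move_straight([*P,.105],o,.2); st()
T=shot("top");S=shot("side");np.savez("p1.npz",ti=T[0],si=S[0],td=T[1],sd=S[1])
save(np.hstack([cv2.resize(T[0][150:220,160:240],(400,350),interpolation=2),cv2.resize(S[0][118:208,240:340],(400,350),interpolation=2)]),"pics/p1.png")
```

```text
tip along 0.09021884235996172 lat -0.014108552863120419
tip along 0.09263632619599321 lat 0.020398245498004737
t 22.38 p [ 0.5718 -0.4201  0.0592] F [ 0.23  0.   -1.45] w 0.0276 gf 41.0 j6 -1.14
t 25.43 p [0.5437 0.1288 0.2899] F [-0.31 -1.15 -0.69] w 0.0271 gf 41.0 j6 -0.06
t 26.51 p [0.5441 0.1294 0.106 ] F [ 0.02 -0.15 -0.45] w 0.0273 gf 41.0 j6 -0.06
```

View pics/p1.png

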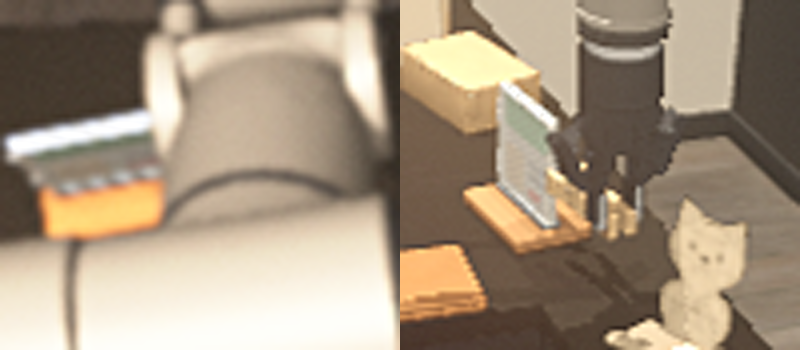

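The peg is level at a standoff, with its jaws at about (560,195) in the crop, just short of the free edge at (553,175). Before advancing I measure lateral centring within the side camera's depth.

Run:
```python
from h import *
Z=np.load("p1.npz");m=optics.camera_model("side");P=cloud(Z["sd"],m);hs=cv2.cvtColor(Z["si"],cv2.COLOR_RGB2HSV)
d=P[...,:2]-O;c,s=np.cos(PHI),np.sin(PHI);F=np.dstack([c*d[...,0]+s*d[...,1],-s*d[...,0]+c*d[...,1],P[...,2]])
k=(Z["sd"]>0)&(F>(-.05,-.135,.05)).all(-1)&(F<(.05,-.062,.125)).all(-1)&(hs[...,0]<30)&(hs[...,1]>50)&(hs[...,2]>80)
v,u=np.nonzero(k)
for i in np.argsort(u*1000+v): print(u[i],v[i],(F[v[i],u[i]]*1e3).round(0).astype(int),end=";")
print()
k=(Z["sd"]>0)&(F>(-.03,-.06,.04)).all(-1)&(F<(.03,.06,.145)).all(-1);q=F[k]
print("panel x pct",np.percentile(q[:,0],[2,16,50,84,98]).round(4),"y",np.percentile(q[:,1],[1,99]).round(4))
cc=Z["si"][140:190,268:318];save(cv2.resize(cc,(600,600),interpolation=cv2.INTER_CUBIC),"pics/p2.png")
```

```text
276 162 [-21 -79  96];276 163 [-19 -77  91];276 164 [-17 -72  84];276 165 [-21 -81  85];276 166 [-21 -80  80];277 161 [-15 -76  98];277 162 [-19 -84  98];277 163 [-21 -87  96];277 164 [-21 -87  92];277 165 [-18 -83  85];277 166 [-19 -85  82];277 167 [-15 -78  74];278 163 [-19 -92  98];278 164 [-18 -90  93];278 166 [-19 -93  86];278 167 [-19 -93  81];278 168 [-20 -96  79];279 162 [-10 -83  96];279 164 [-17 -96  95];279 165 [ -20 -102   94];279 166 [-14 -91  84];279 167 [-15 -94  81];279 168 [ -19 -101   81];280 163 [-12 -94  97];280 164 [ -16 -102   98];280 165 [ -17 -104   94];280 166 [-13 -97  86];280 167 [ -17 -105   86];280 168 [ -15 -102   80];280 169 [ -17 -105   78];281 165 [ -16 -110   97];281 166 [ -11 -102   88];281 167 [ -15 -108   87];281 168 [ -14 -106   82];281 169 [ -12 -104   77];282 166 [ -12 -110   92];282 167 [ -15 -116   91];282 168 [ -12 -111   84];282 169 [ -14 -115   82];282 170 [ -15 -116   79];283 166 [ -13 -120   97];283 167 [ -15 -124   95];283 168 [ -14 -122   89];283 169 [ -14 -121   85];283 170 [ -16 -126   84];283 171 [ -14 -122   77];284 168 [ -14 -129   93];284 169 [ -15 -132   91];284 170 [ -14 -131   86];284 171 [ -16 -134   83];284 172 [ -13 -128   76];285 161 [ 14 -86  96];285 169 [ -13 -135   91];
panel x pct [-0.0071 -0.0054 -0.004  -0.0018  0.0036] y [-0.0574  0.0568]
```

View pics/p2.png

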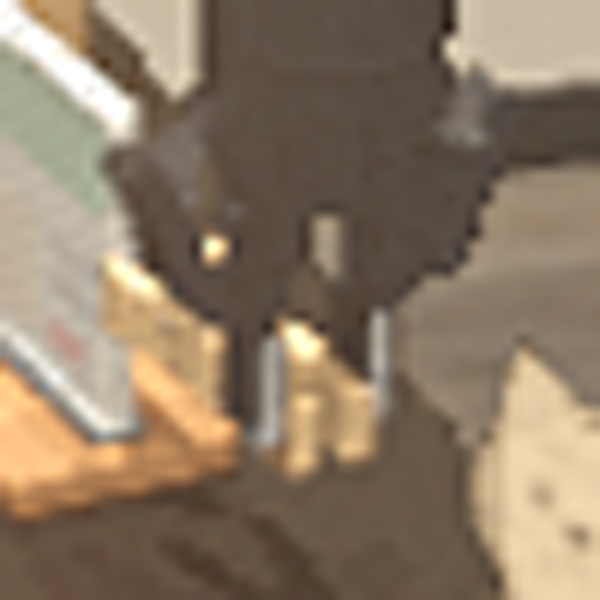

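Centred: the front jaw's outer face is at x ≈ −20 mm at the tip and −14 mm at the coil, symmetric about the panel. The peg spans z 76–98 mm and its tips are at y ≈ −80 mm. I advance 40 mm along the panel.

Run:
```python
from h import *
r.move_straight([*W(0.0,-.152),.105],dn(PHI),.06,max_force=4); st()
print(r.move_straight([*W(0.0,-.132),.105],dn(PHI),.05,max_force=4)); r.hold(.3); s=st(); print(s["torque"], O, W(0,-.132))
T=shot("top");S=shot("side");m=S[2];P=cloud(S[1],m);hs=cv2.cvtColor(S[0],cv2.COLOR_RGB2HSV)
d=P[...,:2]-O;c,sn=np.cos(PHI),np.sin(PHI);F=np.dstack([c*d[...,0]+sn*d[...,1],-sn*d[...,0]+c*d[...,1],P[...,2]])
k=(S[1]>0)&(F>(-.035,-.12,.07)).all(-1)&(F<(-.008,-.03,.105)).all(-1)&(hs[...,1]>60)&(hs[...,0]<30);q=F[k]
print("jaw front",len(q),"y max",np.sort(q[:,1])[-6:].round(3),"x at tip",np.sort(q[q[:,1]>-.055,0]).round(3))
k=(S[1]>0)&(F>(-.03,-.07,.105)).all(-1)&(F<(.03,.07,.145)).all(-1);q=F[k]
print("panel x pct",np.percentile(q[:,0],[2,16,50,84,98]).round(4),"y",np.percentile(q[:,1],[1,99]).round(4))
a=cv2.resize(S[0][135:185,250:300],(400,400),interpolation=cv2.INTER_CUBIC);b=cv2.resize(T[0][150:220,150:220],(400,400),interpolation=cv2.INTER_CUBIC)
save(np.hstack([a,b]),"pics/e1.png")
```

```text
t 27.09 p [0.5401 0.1498 0.105 ] F [-0.74 -0.37 -0.86] w 0.0278 gf 41.0 j6 -0.02
False
t 27.94 p [0.5372 0.1689 0.105 ] F [ 1.05 -1.02 -0.91] w 0.0275 gf 41.0 j6 0.02
[ 0.02225118  0.00773139 -0.0228307 ] [0.517  0.2995] [0.53719413 0.16905385]
jaw front 50 y max [-0.042 -0.041 -0.039 -0.037 -0.036 -0.036] x at tip [-0.022 -0.021 -0.021 -0.021 -0.021 -0.021 -0.02  -0.02  -0.02  -0.02
 -0.02  -0.019 -0.018 -0.018 -0.018 -0.017]
panel x pct [-0.0068 -0.0052 -0.0035  0.0008  0.0038] y [-0.055   0.0573]
```

View pics/e1.png

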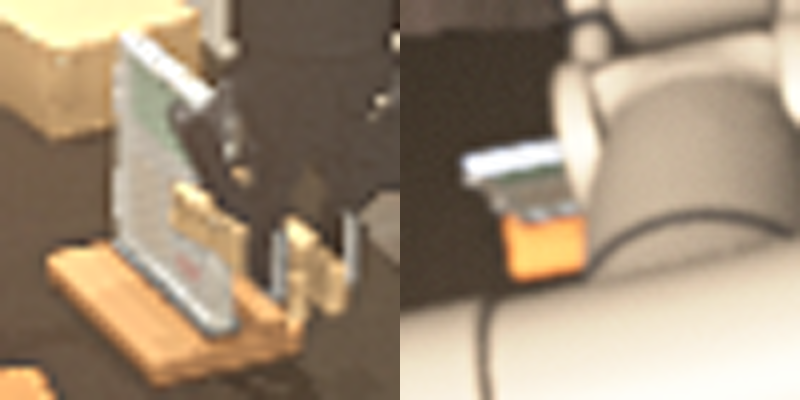

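The front jaw overlaps the cover by about 15 mm at (175,205) in the crop. The panel has not moved, the contact force is at noise level, and the peg is still squeezed. I hand it in.

```bash
python3 -c "
from h import *
print(r.finish_job())"
```

```text
the job is handed in; nothing more can be done
None
```

I swung the cover shut and handed the job in at about 28 s, with the beech peg held squeezed open around the frame's free edge, its jaw tips about 15 mm in and no contact force above noise; the rear jaw was out of camera view, and closing the cover pressed the frame with about 6 N but shifted it only 1–2 mm at most.

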